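# Transfer a row of containers to the rack in reverse order

### The job

Move the four containers from the grey tray to the white rack in reverse order, so that the run starts with what was last: the one that stood nearest the tray's tab goes to the place farthest from the rack's tab, and so on along the row. Keep them upright and stand each one on the middle of its own round mark, then let go.

Things in the scene. Friction and masses are not known exactly. Their poses are not given: they have to be found in the camera images.
- vial: slim white vial with a narrower green screw cap, loose, upright; body 38 mm diameter up to 56 mm, cap 30 mm diameter, 66 mm high in all, 30 g. Origin: centre of its underside, z up along its axis.
- pot: squat white sample pot with a yellow screw lid as wide as the pot, loose, upright; body 46 mm and lid 48 mm diameter, 56 mm high, 60 g; pots outside the tray have no part in the job. Origin: centre of its underside, z up along its axis.
- beaker: clear glass beaker, loose, upright; 53 mm diameter at its widest, 68 mm high, open at the top, 50 g; rigid, can be gripped across its outside. Origin: centre of its underside, z up along its axis.
- flask: clear conical glass flask, loose, upright; 60 mm diameter at the foot, narrowing to a neck about 27 mm in diameter from 71 mm up to the rim at 99 mm; 65 g; grip it by the neck. Origin: centre of its underside, z up along its axis.
- tray: Grey tray holding the containers at the start: board 92 x 272 x 10 mm fixed to the worktop in front of the robot, lips (top 14 mm) along its long sides, flat grip tab with dark slot at one end. Origin: centre of underside; z up, y along the board towards the tab. Four places at x = 0, y = +99, +33, -33, -99 mm, each with a square white tile; containers stand 15 mm above the worktop.
- rack: White rack, empty at the start, beyond the tray to its left: board of the same size, fixed, lips and tab as the tray. Origin: centre of underside; z up, y along the board towards its tab. Four places: flat round grey marks with dark rim, 62 mm across, flush with the board (10 mm above the worktop), at x = 0, y = +99, +33, -33, -99 mm.
- vial_tile: White square tile, 64 x 64 x 5 mm, marked with a flat dark disc 42 mm across, fixed in the tray under the vial at the start; it stays and so shows where in the row the vial stood. Origin: centre of its underside, 10 mm above the worktop, z up.
- pot_tile: White square tile, 64 x 64 x 5 mm, marked with a flat dark disc 52 mm across, fixed in the tray under the pot at the start; it stays and so shows where in the row the pot stood. Origin: centre of its underside, 10 mm above the worktop, z up.
- beaker_tile: White square tile, 64 x 64 x 5 mm, marked with a flat dark disc 57 mm across, fixed in the tray under the beaker at the start; it stays and so shows where in the row the beaker stood. Origin: centre of its underside, 10 mm above the worktop, z up.
- flask_tile: White square tile, 64 x 64 x 5 mm, marked with a flat dark disc 62 mm across, fixed in the tray under the flask at the start; it stays and so shows where in the row the flask stood. Origin: centre of its underside, 10 mm above the worktop, z up.
There are look-alikes about, which are no part of the job. Leave any purple look-alike of the pot alone. Leave any turquoise look-alike of the beaker alone.

How it is judged:
By the outcome, as a careful person would: the job done as asked, in the order asked, and still so for the second after the job is handed in, with the robot touching nothing.
It also fails if it takes over 99 s, if anything falls off the work surface, if the arm or the gripper's body presses on something with over 40 N, if the wrist force passes 120 N, or if a joint passes its speed limit or range.

### The arm

A 7-joint arm with a two-finger parallel gripper is mounted at the origin on a cart in front of the work surface, level with it; the furniture and walls round the work are solid. World frame = base frame: x ahead of the robot, y to its left, z up, the work surface at z = 0. Lengths are in m, angles in rad, forces in N, time in s.
With the tool pointing down it reaches from about 0.425 to 0.875 m from the base axis. Payload 4.7 kg.
Tool frame: the origin (TCP) lies midway between the tips of the shut fingers; the grasp point (between the pads) lies ctrl.grasp_offset behind it (ctrl.grasp_offset is the distance from the TCP to the grasp point, in m); z points along the fingers, y is the line along which they close (so a half turn about z gives the same grasp; the last joint's range is limited). The gripper opens to 87 mm and grips with 3 to 60 N. Pads are 19 mm wide; open, the fingers measure 117 mm over their backs; the gripper's body (75 mm by 190 mm) begins 51 mm behind the grasp point.
Start: joints at [-1.313, 0.321, -0.07, 1.45, 0.023, 1.371, -0.057], TCP at [0.157, 0.631, 0.223] pointing down, gripper open.
Joint ranges: [-2.86, 2.86], [-0.3, 2.09], [-1.38, 1.24], [0.06, 2.45], [-1.56, 4.7], [0.09, 2.05], [-2.69, 2.69]. Speed limits (rad/s): [2.57, 2.57, 3.14, 3.14, 3.14, 3.14, 3.14].

### API

Orientations are given as a rotation vector (axis times angle).
In Python, from bench import ctrl gives the robot as it stands. The module is installed in compiled form; this text tells all that it offers.
- The arm moves only by the tool jog_arm, never from a script. Its argument "moves" is one flat list of numbers, 7 for each row, row after row: the shift along the tool's x, y, z in units of 30 cm (1.0 is 30 cm), then the turn, a rotation vector about the tool's x, y, z in units of 60 degrees (1.0 is 60 degrees), then the gripper's target within -1 to 1 (fully open at 1, half-way at 0, shut at -1). In form: [x, y, z, wx, wy, wz, fingers, x, y, z, wx, wy, wz, fingers, ...]. A call has exactly 8 rows; each row is the pose to reach, as a shift and turn from the pose commanded when the call began, along the tool's axes at that moment; what a row does not reach only later rows make up. A row lasts 1/8 s, in which the tool goes at most 62.5 mm and 10.7 degrees, less where a joint would pass 70% of its speed; a pose out of reach is approached as far as the arm can. A call with a number of a shift or a turn outside -1 to 1 is refused whole. A call with a gripper value outside its range is refused whole. The fingers move at their own pace and stop on an object; "newtons" is the grip in N (left out, the last holds). Time passes only in rows, so rows that repeat a pose let the fingers close, or fill a call up. It gives the time, the measured TCP pose, the force, the opening and the grip force at its end, in the units of the state.
- ctrl.get_state(): the state, without advancing time (a new reading comes with each control period).
- ctrl.get_image(name): name is "side" or "top" or "wrist"; returns a dict with "pixels" (480x640x3 uint8, red, green, blue), "fx", "fy", "cx", "cy" (pixels), "xyz" and "rotation" of the camera in the world; the wrist camera has in their place "tool_from_camera" (4x4, takes a point from camera to tool coordinates, whose origin is the TCP and whose axes are the flange's). Camera axes: x right, y up, looking along -z (the intrinsics and any distortion apply to the point x, -y, -z); pixel columns grow to the right and rows downward; lengths in m; the calibration is good to about 2 mm. A picture is of the moment at which its call begins: read the wrist's pose just before it. There is no depth.
- ctrl.close_job(): hands the job in; it is judged then, once.
The state is a dict: "time": time; "joint_positions": joint angles; "qd": joint speeds; "joint_torque": joint torques, N m; "position": TCP position; "tool_rot": TCP orientation; "ft_force": force on the tool from outside, world axes, zero at the start; "torque": the same for the moment, N m; "grip_width": opening from 0.0 (shut) to 1.0 (fully open); "grip_force": force on a finger pad.
Only numpy, scipy, OpenCV 4.12 (cv2) and the standard library are available. Lean on these libraries where they do the work, as an engineer would, in place of code of your own. Each camera call takes 0.05 s, during which the arm holds its last target. There are 200 camera calls.

## Working session

There is one attempt and no reset: what is moved stays moved. The work goes in short steps, Python scripts to look and compute and a tool call to move; the robot and the scene stay as the last step left them, time stands still between calls to the robot, and variables do not carry over. Pictures are saved under pics/ and viewed, at most 14 in all, crops included, and the job is handed in when it is done.

Besides the shell and the picture viewer there is one more tool, called after "Request:" as name(argument=value, ...) on one line, values as JSON. jog_arm: Moves the arm, as the interface text tells. Its arguments: {"type":"object","properties":{"moves":{"type":"array"},"newtons":{"type":"number"}},"required":["moves"]}

```bash
mkdir -p pics; python3 - <<'E'
from bench import ctrl
import cv2
s=ctrl.get_state();print({k:s[k] for k in('time','position','tool_rot','grip_width','ft_force')},ctrl.grasp_offset)
for n in('top','side'):
    i=ctrl.get_image(n);cv2.imwrite(f'pics/{n}0.png',i['pixels'][:,:,::-1])
    print(n,{k:i[k] for k in i if k!='pixels'})
E
```

```text
{'time': 0.0, 'position': array([0.15684682, 0.63022789, 0.22146793]), 'tool_rot': array([-3.81991022e-01, -3.11818834e+00,  3.00304143e-03]), 'grip_width': 0.9999571178253861, 'ft_force': array([-0.22752064, -0.02812266,  0.48550817])} 0.0187
top {'fx': 438.36410520044774, 'fy': 438.36410520044774, 'cx': 317.986497983239, 'cy': 240.98419050145858, 'xyz': array([0.4495479 , 0.07080973, 0.90275502]), 'rotation': array([ 0.12645318, -0.11093462, -1.5844761 ])}
side {'fx': 472.1485340756233, 'fy': 472.1485340756233, 'cx': 319.4633427235181, 'cy': 232.51937731562577, 'xyz': array([-0.01818789,  0.52769254,  0.53244158]), 'rotation': array([ 0.53290826, -1.09715246, -2.02975465])}
```

View pics/top0.png

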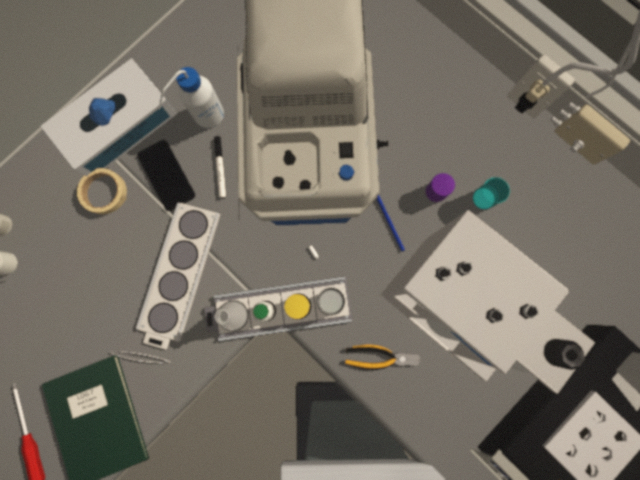

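View pics/side0.png

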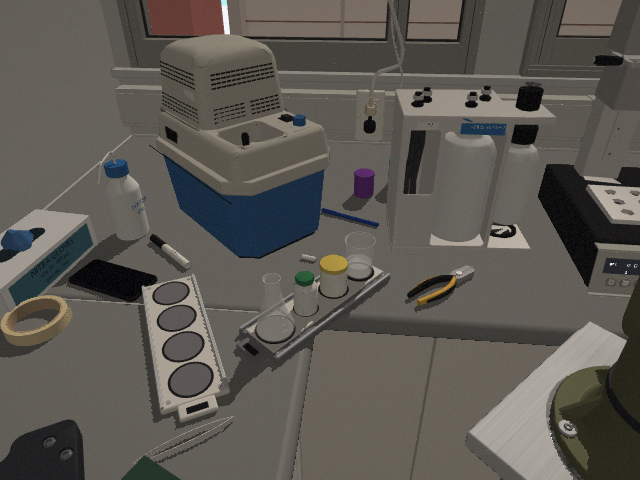

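The tray tab (210,320) is on the left. From it the order is flask (231,316), vial (263,312), pot (297,306), beaker (331,301). The rack tab is at (155,341). The marks run from (194,223), farthest from the tab, through (184,254) and (173,286) to (163,318).

```bash
cat > h.py <<'E'
import numpy as np,cv2
from scipy.spatial.transform import Rotation as R
from bench import ctrl
def cam(n):
    s=ctrl.get_state() if n=='wrist' else None
    i=ctrl.get_image(n)
    if n=='wrist':
        T=np.eye(4);T[:3,:3]=R.from_rotvec(s['tool_rot']).as_matrix();T[:3,3]=s['position']
        C=T@i['tool_from_camera'];i['C']=C[:3,:3];i['o']=C[:3,3]
    else: i['C']=R.from_rotvec(i['rotation']).as_matrix();i['o']=np.array(i['xyz'])
    return i
def ray(i,u,v,z):
    d=i['C']@np.array([(u-i['cx'])/i['fx'],-(v-i['cy'])/i['fy'],-1]);return i['o']+d*(z-i['o'][2])/d[2]
def proj(i,p):
    q=i['C'].T@(np.array(p)-i['o']);return i['cx']-i['fx']*q[0]/q[2],i['cy']+i['fy']*q[1]/q[2]
def blobs(mask,amin=60):
    n,l,st,c=cv2.connectedComponentsWithStats(mask.astype(np.uint8))
    return [(c[k].round(1),st[k]) for k in range(1,n) if st[k][4]>=amin]
def local(p,s=None):
    """world target TCP -> shift in tool axes in move units from now"""
    s=s or ctrl.get_state();return R.from_rotvec(s['tool_rot']).inv().apply(np.array(p)-s['position'])/.3
E
python3 - <<'E'
from h import *
i=cam('top');im=i['pixels'];g=im.astype(int);hsv=cv2.cvtColor(im,cv2.COLOR_RGB2HSV)
print(proj(i,[.6,0,0]))
for nm,m,z in(('yellow',cv2.inRange(hsv,(20,120,100),(35,255,255)),.071),('green',cv2.inRange(hsv,(60,120,30),(85,255,160)),.081)):
    for c,st in blobs(m>0): print(nm,c,st[4],ray(i,*c,z).round(4))
gr=cv2.cvtColor(im,cv2.COLOR_RGB2GRAY)
sub=np.zeros_like(gr);sub[200:345,135:225]=(gr[200:345,135:225]<165)
cs,_=cv2.findContours(sub,cv2.RETR_LIST,cv2.CHAIN_APPROX_NONE)
for c in cs:
    a=cv2.contourArea(c)
    if 400<a<1500:
        e=cv2.fitEllipse(c);print('mark',np.round(e[0],1),np.round(e[1],1),ray(i,*e[0],.01).round(4))
for u,v in((331,301),(231,316)):print(ray(i,u,v,.083),ray(i,u,v,.114))
E
```

```text
(np.float64(355.5609541214869), np.float64(234.06535247552475))
yellow [296.8 306.1] 512 [0.453  0.1198 0.071 ]
green [260.3 311.2] 119 [0.4447 0.187  0.081 ]
[0.46131469 0.05560575 0.083     ] [0.46086972 0.05618071 0.114     ]
[0.43687008 0.24086665 0.083     ] [0.43734951 0.23443575 0.114     ]
```

```bash
python3 - <<'E'
from h import *
i=cam('top')
for u,v in((194,223),(184,254),(173,286),(163,318)):print(ray(i,u,v,.01).round(3))
w=cam('wrist');cv2.imwrite('pics/w0.png',w['pixels'][:,:,::-1]);print(w['o'],w['C'].round(3),w['tool_from_camera'].round(3),w['fx'])
gr=cv2.cvtColor(i['pixels'],cv2.COLOR_RGB2GRAY);print(gr[223,180:220],gr[205:240,194])
for t in ([.45,.24],[.43,.18],[.46,.06],[.6,.3]): print(R.from_rotvec(ctrl.get_state()['tool_rot']).as_matrix().round(3)); break
E
```

```text
[0.628 0.336 0.01 ]
[0.563 0.355 0.01 ]
[0.498 0.375 0.01 ]
[0.434 0.393 0.01 ]
[0.09084882 0.6469634  0.38298925] [[ 0.241 -0.94  -0.243]
 [ 0.971  0.233  0.062]
 [-0.001 -0.251  0.968]] [[ 0.001  0.968  0.251  0.068]
 [ 1.    -0.001  0.    -0.   ]
 [ 0.     0.251 -0.968 -0.161]
 [ 0.     0.     0.     1.   ]] 399.17708439390515
[ 86 101 108 108 107 105 108 106 109 109 105 106 107 105 110 110 107 107
 105 104 110 109 107 108 107  99  91 104 156 190 200 195 180 173 185 192
 184 162 131 121] [125 151 183 188 160 114  85  93 103 106 108 108 108 109 107 108 109 103
 110 108 109 109 111 107 109 107 111 109 108 107 107  99  88 110 158]
[[-0.97   0.241 -0.   ]
 [ 0.241  0.97  -0.001]
 [-0.    -0.001 -1.   ]]
```

View pics/w0.png

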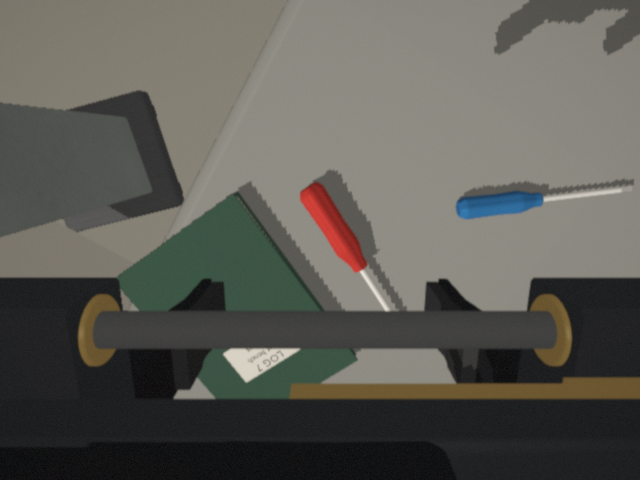

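The wrist view shows the fingers in its lower half, with the notebook and screwdriver below and no task objects. Next I check clearance to the centrifuge and get better marks.

```bash
python3 - <<'E'
from h import *
i=cam('top');s=cam('side')
def tri(a,b):
    A=[];B=[]
    for c,(u,v) in((i,a),(s,b)):
        d=ray(c,u,v,0)-c['o'];d/=np.linalg.norm(d);P=np.eye(3)-np.outer(d,d);A.append(P);B.append(P@c['o'])
    return np.linalg.solve(sum(A),sum(B)).round(3)
print('rim corner',tri((240,213),(240,190)),'bottle top',tri((190,78),(117,167)),'base',ray(s,240,247,0).round(3))
gr=cv2.cvtColor(i['pixels'],cv2.COLOR_RGB2GRAY)
b=cv2.inRange(gr,96,116)
roi=np.zeros_like(b);roi[200:345,135:225]=b[200:345,135:225]
roi=cv2.erode(roi,np.ones((3,3)))
for c,st in blobs(roi>0,300):print(c,st,ray(i,*c,.01).round(4))
for c,z in (((272,283),.114),((306,278),.081),((334,263),.071),((360,241),.083)):print('side',ray(s,*c,z).round(4))
E
```

```text
rim corner [0.607 0.203 0.17 ] bottle top [0.875 0.31  0.145] base [0.681 0.17  0.   ]
[192.8 224.2] [182 214  22  22 376] [0.6252 0.3382 0.01  ]
[182.9 254.5] [172 244  23  22 392] [0.5621 0.3569 0.01  ]
[172.9 285.6] [162 275  23  23 406] [0.4987 0.3754 0.01  ]
[162.7 317.4] [151 306  24  24 421] [0.4352 0.3939 0.01  ]
side [0.4261 0.2579 0.114 ]
side [0.438  0.1896 0.081 ]
side [0.4501 0.123  0.071 ]
side [0.4573 0.059  0.083 ]
```

```bash
cat >> h.py <<'E'
def yaw(s):
    y=R.from_rotvec(s['tool_rot']).as_matrix()[:,1];return np.degrees(np.arctan2(y[1],y[0]))
def plan(*pts,yw=None):
    s=ctrl.get_state();print('t %.1f pos %s yaw %.1f F %s'%(s['time'],s['position'].round(4),yaw(s),s['ft_force'].round(1)))
    for p in pts:print('to',p,'shift',local(p,s).round(3))
    if yw is not None:print('wz',round((yaw(s)-yw)/60,3),'level', (R.from_rotvec(s['tool_rot']).as_matrix()[:,2]).round(4))
E
python3 -c "
from h import *
plan([.435,.252,.2],yw=10)"
```

```text
t 0.3 pos [0.1569 0.6307 0.2224] yaw 76.0 F [0.6 0.2 0.1]
to [0.435, 0.252, 0.2] shift [-1.204 -1.001  0.075]
wz 1.101 level [-0.e+00 -3.e-04 -1.e+00]
```

Request:
jog_arm(moves=[-1, -0.83, 0, 0, 0, 1, 1, -1, -0.83, 0, 0, 0, 1, 1, -1, -0.83, 0, 0, 0, 1, 1, -1, -0.83, 0, 0, 0, 1, 1, -1, -0.83, 0, 0, 0, 1, 1, -1, -0.83, 0, 0, 0, 1, 1, -1, -0.83, 0, 0, 0, 1, 1, -1, -0.83, 0, 0, 0, 1, 1])

```text
time: 1.35
position: [0.3883, 0.3164, 0.2228]
tool_rot: [-1.892, -2.508, -0.001]
ft_force: [-0.5, 0.5, -0.2]
grip_width: 0.997
grip_force: 0.0
```

```bash
python3 -c "
from h import *
plan([.435,.252,.2],yw=10)"
```

```text
t 1.4 pos [0.3883 0.3164 0.2228] yaw 15.9 F [-0.5  0.5 -0.2]
to [0.435, 0.252, 0.2] shift [-0.249  0.091  0.076]
wz 0.099 level [ 0.e+00  9.e-04 -1.e+00]
```

Request:
jog_arm(moves=[-0.25, 0.09, 0.075, 0, 0, 0.1, 1, -0.25, 0.09, 0.075, 0, 0, 0.1, 1, -0.25, 0.09, 0.075, 0, 0, 0.1, 1, -0.25, 0.09, 0.075, 0, 0, 0.1, 1, -0.25, 0.09, 0.075, 0, 0, 0.1, 1, -0.25, 0.09, 0.075, 0, 0, 0.1, 1, -0.25, 0.09, 0.075, 0, 0, 0.1, 1, -0.25, 0.09, 0.075, 0, 0, 0.1, 1])

```text
time: 2.35
position: [0.4346, 0.2522, 0.2001]
tool_rot: [-2.019, -2.407, -0.0]
ft_force: [0.4, 0.4, 0.1]
grip_width: 1.003
grip_force: 0.0
```

```bash
python3 - <<'E'
from h import *
plan([.435,.252,.2],yw=10)
w=cam('wrist');v=w['pixels'][:,:,::-1].copy();
print(proj(w,[.435,.252,.114]),proj(w,[.435,.252,.015]))
cv2.imwrite('pics/w1.png',v);np.savez('w1.npz',C=w['C'],o=w['o'],k=[w['fx'],w['fy'],w['cx'],w['cy']])
E
```

```text
t 2.4 pos [0.4346 0.2522 0.2001] yaw 10.0 F [0.4 0.4 0.1]
to [0.435, 0.252, 0.2] shift [-0.001  0.001  0.   ]
wz 0.001 level [ 1.e-04  2.e-04 -1.e+00]
(np.float64(324.7290150834749), np.float64(250.2914804574655)) (np.float64(324.6559219924985), np.float64(220.4121163147244))
```

View pics/w1.png

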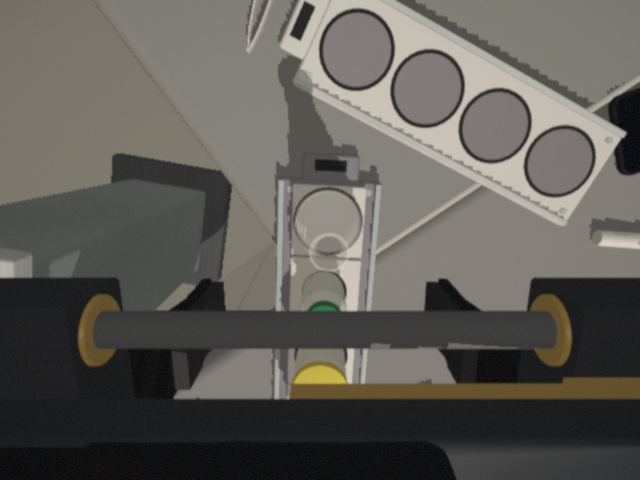

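The flask foot circle is at about (328,221) and its rim at (329,252). The tray lips are at 278–380. All four rack marks are visible, (357,49) to (560,160).

```bash
python3 - <<'E'
from h import *
im=cv2.imread('pics/w1.png');d=np.load('w1.npz');k=d['k'];w=dict(C=d['C'],o=d['o'],fx=k[0],fy=k[1],cx=k[2],cy=k[3])
g=cv2.cvtColor(im,cv2.COLOR_BGR2GRAY)
b=(g>145).astype(np.uint8);b[240:]=0;b[:,:270]=0
cs,_=cv2.findContours(b,cv2.RETR_LIST,cv2.CHAIN_APPROX_NONE)
P=[]
for c in cs:
    if 2500<cv2.contourArea(c)<7000:
        e=cv2.fitEllipse(c);p=ray(w,*e[0],.01);P.append(p[:2]);print(np.round(e[0],1),np.round(e[1],1),p.round(4))
print('rim',ray(w,329,252,.114),'foot',ray(w,328,222,.016))
# tray edges along rows
for v in (200,215,235,260):print(v,[ray(w,u,v,.014).round(4)[:2] for u in (278+ (v<200),378)])
E
```

```text
[559.3 160.8] [68.1 78.8] [0.6253 0.338  0.01  ]
[494.6 125.3] [71.4 79.9] [0.5621 0.3566 0.01  ]
[427.1  88. ] [74.7 81.5] [0.499  0.3753 0.01  ]
[356.5  49.2] [77.2 84.2] [0.4358 0.394  0.01  ]
rim [0.43790534 0.25135845 0.114     ] foot [0.43811537 0.2513085  0.016     ]
200 [array([0.3917, 0.2625]), array([0.4778, 0.2778])]
215 [array([0.3937, 0.2494]), array([0.4805, 0.2648])]
235 [array([0.3963, 0.2314]), array([0.4843, 0.2471])]
260 [array([0.3997, 0.2084]), array([0.4891, 0.2243])]
```

```bash
python3 -c "
from h import *
plan([.438,.2513,.2],[.438,.2513,.089])"
```

```text
t 2.4 pos [0.4346 0.2521 0.2001] yaw 10.0 F [ 0.9 -0.2 -0.3]
to [0.438, 0.2513, 0.2] shift [-0.005  0.011  0.   ]
to [0.438, 0.2513, 0.089] shift [-0.005  0.011  0.37 ]
```

Request:
jog_arm(moves=[-0.005, 0.011, 0.15, 0, 0, 0, 0.5, -0.005, 0.011, 0.3, 0, 0, 0, 0.3, -0.005, 0.011, 0.37, 0, 0, 0, 0.2, -0.005, 0.011, 0.37, 0, 0, 0, -1, -0.005, 0.011, 0.37, 0, 0, 0, -1, -0.005, 0.011, 0.37, 0, 0, 0, -1, -0.005, 0.011, 0.37, 0, 0, 0, -1, -0.005, 0.011, 0.37, 0, 0, 0, -1], newtons=10)

```text
time: 3.4
position: [0.4385, 0.2517, 0.09]
tool_rot: [2.019, 2.407, 0.002]
ft_force: [-1.4, 0.1, 4.8]
grip_width: 0.29
grip_force: 9.9
```

```bash
python3 -c "
from h import *
s=ctrl.get_state();print(s['grip_width']*87,s['grip_force'])
plan([.438,.2513,.16],[.6253,.338,.16],[.6253,.338,.086])"
```

```text
25.23122261561802 9.920295276906472
t 3.4 pos [0.4385 0.2517 0.09  ] yaw 10.0 F [-1.4  0.1  4.8]
to [0.438, 0.2513, 0.16] shift [-0.001 -0.002 -0.233]
to [0.6253, 0.338, 0.16] shift [ 0.175  0.663 -0.232]
to [0.6253, 0.338, 0.086] shift [0.175 0.663 0.014]
```

Request:
jog_arm(moves=[0, 0, -0.05, 0, 0, 0, -1, 0, 0, -0.14, 0, 0, 0, -1, 0, 0, -0.22, 0, 0, 0, -1, 0.04, 0.13, -0.233, 0, 0, 0, -1, 0.08, 0.28, -0.233, 0, 0, 0, -1, 0.12, 0.44, -0.233, 0, 0, 0, -1, 0.155, 0.58, -0.233, 0, 0, 0, -1, 0.175, 0.66, -0.233, 0, 0, 0, -1])

```text
time: 4.4
position: [0.6255, 0.3381, 0.1591]
tool_rot: [2.018, 2.407, -0.0]
ft_force: [-0.1, 0.0, -1.0]
grip_width: 0.294
grip_force: 10.0
```

```bash
python3 - <<'E'
from h import *
s=ctrl.get_state();print(s['grip_width']*87,s['grip_force'])
plan([.6253,.338,.086])
i=cam('top');cv2.imwrite('pics/t2.png',cv2.resize(i['pixels'][150:390,100:400,::-1],None,fx=2,fy=2))
E
```

```text
25.571917019402438 9.986437383231532
t 4.4 pos [0.6255 0.3381 0.1591] yaw 10.0 F [-0.1  0.  -1. ]
to [0.6253, 0.338, 0.086] shift [-0.    -0.001  0.244]
```

View pics/t2.png

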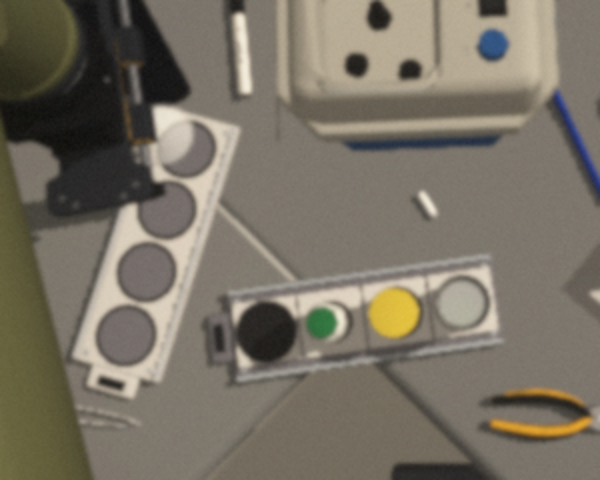

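The flask is lifted clear of its tile at crop (265,330) and hangs near the far mark. The other three containers are undisturbed.

Request:
jog_arm(moves=[0, 0, 0.12, 0, 0, 0, -1, 0, 0, 0.2, 0, 0, 0, -1, 0, 0, 0.23, 0, 0, 0, -1, 0, 0, 0.24, 0, 0, 0, -1, 0, 0, 0.243, 0, 0, 0, -1, 0, 0, 0.243, 0, 0, 0, -1, 0, 0, 0.243, 0, 0, 0, -1, 0, 0, 0.243, 0, 0, 0, -1])

```text
time: 5.45
position: [0.6241, 0.3375, 0.0865]
tool_rot: [2.019, 2.407, 0.001]
ft_force: [0.7, -0.1, -1.7]
grip_width: 0.289
grip_force: 10.0
```

```bash
python3 - <<'E'
from h import *
plan([.6253,.338,.085])
w=cam('wrist');cv2.imwrite('pics/w2.png',w['pixels'][:,:,::-1])
print([np.round(proj(w,[.6253+.031*np.cos(a),.338+.031*np.sin(a),.01]),1) for a in np.radians([10,100,190,280])],proj(w,[.6253,.338,.01]))
E
```

```text
t 5.5 pos [0.6241 0.3375 0.0865] yaw 10.0 F [ 0.7 -0.1 -1.7]
to [0.6253, 0.338, 0.085] shift [0.001 0.004 0.005]
[array([376.2, 253.7]), array([326.2, 203.9]), array([276. , 253.6]), array([326. , 300.3])] (np.float64(326.12609998957714), np.float64(253.61222796599202))
```

View pics/w2.png

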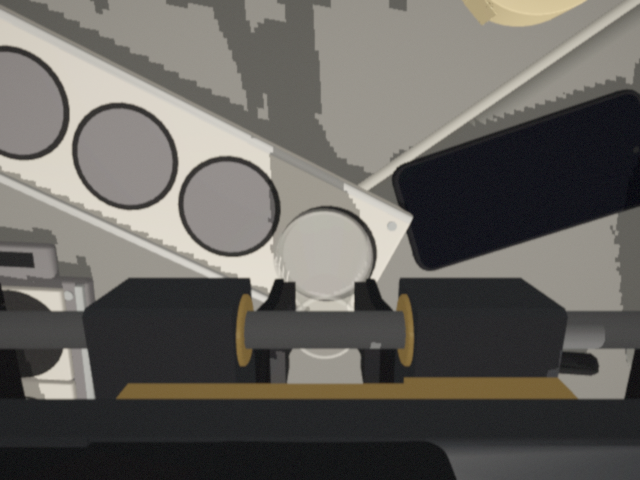

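The foot is centred near (325,257) and the mark at (326,254), so it is off by 1–2 mm. I'll nudge it, lower the last 1.5 mm, release and rise.

Request:
jog_arm(moves=[0.004, 0.004, 0, 0, 0, 0, -1, 0.004, 0.004, 0.004, 0, 0, 0, -1, 0.004, 0.004, 0.005, 0, 0, 0, -1, 0.004, 0.004, 0.005, 0, 0, 0, -0.2, 0.004, 0.004, 0.005, 0, 0, 0, 0.1, 0.004, 0.004, 0.005, 0, 0, 0, 0.3, 0.004, 0.004, -0.1, 0, 0, 0, 0.3, 0.004, 0.004, -0.3, 0, 0, 0, 0.3])

```text
time: 6.5
position: [0.623, 0.338, 0.1736]
tool_rot: [-2.017, -2.406, 0.01]
ft_force: [1.3, 0.2, 1.0]
grip_width: 0.641
grip_force: 0.0
```

```bash
python3 - <<'E'
from h import *
plan([.443,.187,.17],yw=10)
i=cam('top');im=i['pixels'];hsv=cv2.cvtColor(im,cv2.COLOR_RGB2HSV)
for c,st in blobs(cv2.inRange(hsv,(60,120,30),(85,255,160))>0):print(c,ray(i,*c,.081).round(4))
for c,st in blobs(cv2.inRange(hsv,(20,120,100),(35,255,255))>0):print(c,ray(i,*c,.071).round(4))
E
```

```text
t 6.5 pos [0.623  0.338  0.1736] yaw 10.0 F [1.3 0.2 1. ]
to [0.443, 0.187, 0.17] shift [-0.391 -0.678  0.017]
wz 0.001 level [-0.0056 -0.0036 -1.    ]
[501.7 195.6] [ 0.6562 -0.2757  0.081 ]
[260.4 311.1] [0.4449 0.1868 0.081 ]
[296.8 306.1] [0.453  0.1198 0.071 ]
```

Request:
jog_arm(moves=[-0.03, -0.06, -0.08, 0, 0, 0, 1, -0.1, -0.17, -0.08, 0, 0, 0, 1, -0.39, -0.68, -0.08, 0, 0, 0, 1, -0.39, -0.68, -0.08, 0, 0, 0, 1, -0.39, -0.68, -0.08, 0, 0, 0, 1, -0.39, -0.68, -0.08, 0, 0, 0, 1, -0.39, -0.68, -0.08, 0, 0, 0, 1, -0.39, -0.68, -0.08, 0, 0, 0, 1])

```text
time: 7.55
position: [0.4454, 0.1889, 0.2002]
tool_rot: [2.018, 2.407, 0.001]
ft_force: [0.5, -0.1, 0.5]
grip_width: 0.999
grip_force: 0.0
```

```bash
cat > look.py <<'E'
from h import *
import sys
n=sys.argv[1];plan([.4445,.187,.2],yw=10)
w=cam('wrist');im=w['pixels'];cv2.imwrite(f'pics/{n}.png',im[:,:,::-1]);hsv=cv2.cvtColor(im,cv2.COLOR_RGB2HSV)
for nm,m,z in(('green',cv2.inRange(hsv,(60,120,30),(88,255,255)),.081),('yellow',cv2.inRange(hsv,(20,150,120),(35,255,255)),.071)):
    for c,st in blobs(m>0,300):
        if c[1]<290:print(nm,c,st,ray(w,*c,z).round(4))
E
python3 look.py w3
```

```text
t 7.5 pos [0.4454 0.1889 0.2002] yaw 10.1 F [ 0.5 -0.1  0.5]
to [0.4445, 0.187, 0.2] shift [-0.006 -0.004  0.001]
wz 0.001 level [ 9.e-04 -1.e-04 -1.e+00]
green [323.8 239. ] [ 306  221   37   37 1067] [0.4454 0.1879 0.081 ]
```

View pics/w3.png

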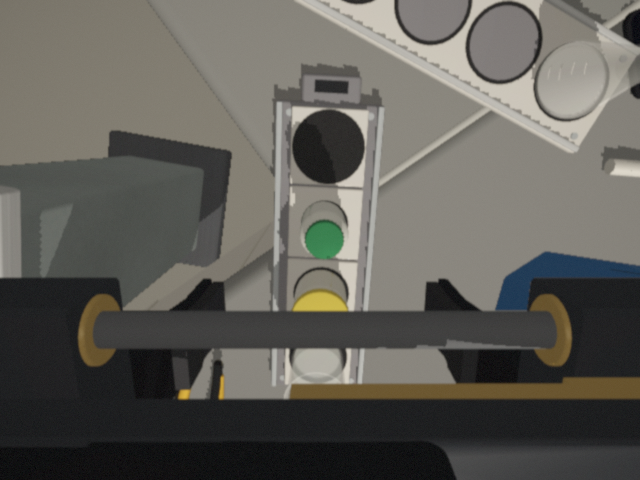

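The flask stands on its mark (572,80), the vial cap is at (324,239), and the flask tile is empty at (328,147).

Request:
jog_arm(moves=[-0.004, 0, 0.18, 0, 0, 0, 1, -0.004, 0, 0.36, 0, 0, 0, 0.7, -0.004, 0, 0.53, 0, 0, 0, 0.4, -0.004, 0, 0.563, 0, 0, 0, 0.3, -0.004, 0, 0.563, 0, 0, 0, -1, -0.004, 0, 0.563, 0, 0, 0, -1, -0.004, 0, 0.563, 0, 0, 0, -1, -0.004, 0, 0.563, 0, 0, 0, -1])

```text
time: 8.6
position: [0.4462, 0.1878, 0.0331]
tool_rot: [2.018, 2.407, 0.006]
ft_force: [-1.0, 1.0, 8.0]
grip_width: 0.428
grip_force: 10.0
```

```bash
python3 -c "
from h import *
s=ctrl.get_state();print(s['grip_width']*87,s['grip_force'])
plan([.5,.29,.13],[.5621,.3568,.13],yw=70)"
```

```text
37.271175726076194 10.000214122422904
t 8.6 pos [0.4462 0.1878 0.0331] yaw 10.0 F [-1.  1.  8.]
to [0.5, 0.29, 0.13] shift [ 0.305  0.237 -0.322]
to [0.5621, 0.3568, 0.13] shift [ 0.488  0.48  -0.321]
wz -0.999 level [ 0.0031  0.0024 -1.    ]
```

Request:
jog_arm(moves=[0, 0, -0.06, 0, 0, 0, -1, 0, 0, -0.18, 0, 0, 0, -1, 0.05, 0.05, -0.3, 0, 0, -0.15, -1, 0.14, 0.14, -0.322, 0, 0, -0.32, -1, 0.24, 0.24, -0.322, 0, 0, -0.49, -1, 0.34, 0.34, -0.322, 0, 0, -0.66, -1, 0.44, 0.44, -0.322, 0, 0, -0.83, -1, 0.488, 0.48, -0.322, 0, 0, -1, -1])

```text
time: 9.6
position: [0.5614, 0.3585, 0.1276]
tool_rot: [0.533, 3.096, 0.001]
ft_force: [-0.0, -0.3, -0.8]
grip_width: 0.429
grip_force: 10.0
```

```bash
python3 - <<'E'
from h import *
s=ctrl.get_state();print(s['grip_width']*87,s['grip_force'])
plan([.5621,.3568,.13],[.5621,.3568,.0285],yw=70)
w=cam('wrist');cv2.imwrite('pics/w4.png',w['pixels'][:,:,::-1]);print(proj(w,[.5621,.3568,.01]))
E
```

```text
37.35713148231706 9.997449400720075
t 9.6 pos [0.5614 0.3585 0.1276] yaw 70.5 F [-0.  -0.3 -0.8]
to [0.5621, 0.3568, 0.13] shift [-0.004 -0.005 -0.008]
to [0.5621, 0.3568, 0.0285] shift [-0.004 -0.005  0.33 ]
wz 0.008 level [ 3.e-04  8.e-04 -1.e+00]
(np.float64(322.4867942329264), np.float64(239.8703140343722))
```

View pics/w4.png

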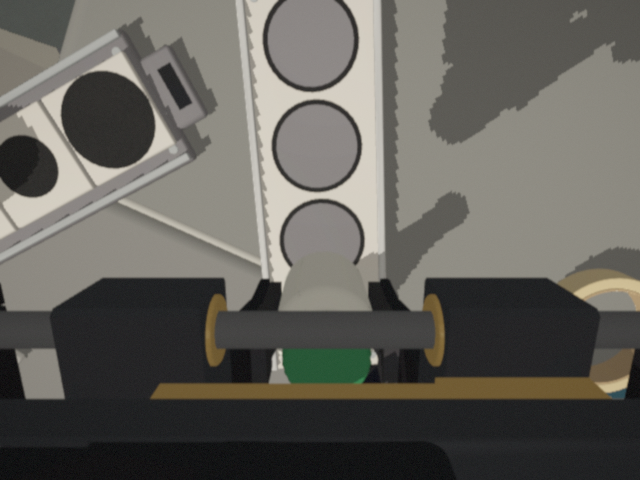

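The vial hangs upright over mark B, whose centre is near (321,238) as predicted. Now lower, release and rise.

Request:
jog_arm(moves=[-0.004, -0.005, 0.15, 0, 0, 0, -1, -0.004, -0.005, 0.27, 0, 0, 0, -1, -0.004, -0.005, 0.315, 0, 0, 0, -1, -0.004, -0.005, 0.328, 0, 0, 0, -1, -0.004, -0.005, 0.332, 0, 0, 0, -1, -0.004, -0.005, 0.332, 0, 0, 0, -1, -0.004, -0.005, 0.332, 0, 0, 0, -1, -0.004, -0.005, 0.332, 0, 0, 0, -1])

```text
time: 10.65
position: [0.5618, 0.3545, 0.0288]
tool_rot: [0.545, 3.093, 0.001]
ft_force: [-0.5, 1.5, -0.8]
grip_width: 0.426
grip_force: 10.0
```

```bash
python3 -c "
from h import *
plan([.5621,.3568,.028])"
```

```text
t 10.7 pos [0.5618 0.3545 0.0288] yaw 70.0 F [-0.5  1.5 -0.8]
to [0.5621, 0.3568, 0.028] shift [0.002 0.008 0.003]
```

Request:
jog_arm(moves=[0.002, 0.008, 0, 0, 0, 0, -1, 0.002, 0.008, 0.002, 0, 0, 0, -1, 0.002, 0.008, 0.003, 0, 0, 0, -1, 0.002, 0.008, 0.003, 0, 0, 0, 0, 0.002, 0.008, 0.003, 0, 0, 0, 0.4, 0.002, 0.008, 0.003, 0, 0, 0, 0.6, 0.002, 0.008, -0.12, 0, 0, 0, 0.6, 0.002, 0.008, -0.32, 0, 0, 0, 0.6])

```text
time: 11.65
position: [0.5601, 0.3557, 0.1223]
tool_rot: [-0.544, -3.09, 0.007]
ft_force: [1.1, 0.5, 0.6]
grip_width: 0.781
grip_force: 0.0
```

```bash
python3 -c "
from h import *
plan([.4535,.1215,.2],yw=10)"
```

```text
t 11.7 pos [0.5601 0.3557 0.1223] yaw 70.0 F [1.1 0.5 0.6]
to [0.4535, 0.1215, 0.2] shift [ 0.068 -0.856 -0.254]
wz 1.001 level [-0.0046 -0.0036 -1.    ]
```

Request:
jog_arm(moves=[0, 0, -0.18, 0, 0, 0, 1, 0.02, -0.15, -0.254, 0, 0, 0.17, 1, 0.07, -0.86, -0.254, 0, 0, 1, 1, 0.07, -0.86, -0.254, 0, 0, 1, 1, 0.07, -0.86, -0.254, 0, 0, 1, 1, 0.07, -0.86, -0.254, 0, 0, 1, 1, 0.07, -0.86, -0.254, 0, 0, 1, 1, 0.07, -0.86, -0.254, 0, 0, 1, 1])

```text
time: 12.65
position: [0.4539, 0.1212, 0.2005]
tool_rot: [-2.018, -2.408, -0.001]
ft_force: [0.0, -0.9, -0.2]
grip_width: 1.003
grip_force: 0.0
```

```bash
python3 look.py w5
```

```text
t 12.7 pos [0.4539 0.1212 0.2005] yaw 10.1 F [ 0.  -0.9 -0.2]
to [0.4445, 0.187, 0.2] shift [0.221 0.008 0.002]
wz 0.001 level [ 4.e-04  7.e-04 -1.e+00]
yellow [323.8 234. ] [ 294  204   60   62 2809] [0.4536 0.1216 0.071 ]
```

View pics/w5.png

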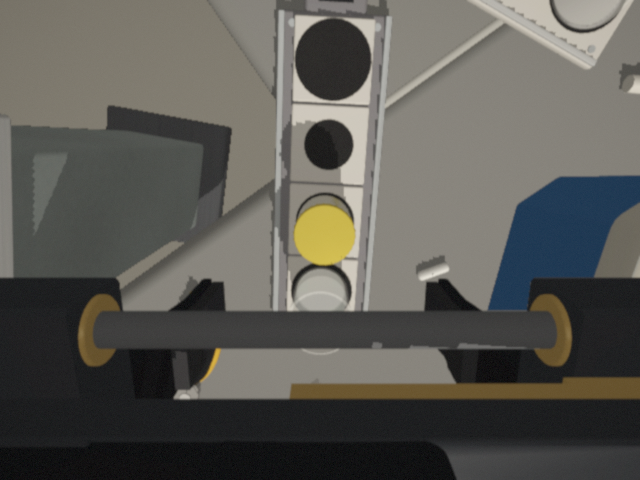

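The pot lid is at (324,234), directly under the tool, and the beaker behind it is untouched.

Request:
jog_arm(moves=[0, 0, 0.18, 0, 0, 0, 1, 0, 0, 0.36, 0, 0, 0, 0.8, 0, 0, 0.54, 0, 0, 0, 0.6, 0, 0, 0.585, 0, 0, 0, 0.5, 0, 0, 0.585, 0, 0, 0, -1, 0, 0, 0.585, 0, 0, 0, -1, 0, 0, 0.585, 0, 0, 0, -1, 0, 0, 0.585, 0, 0, 0, -1], newtons=12)

```text
time: 13.7
position: [0.4554, 0.1221, 0.0265]
tool_rot: [2.018, 2.407, 0.005]
ft_force: [-1.1, -0.1, 5.6]
grip_width: 0.526
grip_force: 11.9
```

```bash
python3 -c "
from h import *
s=ctrl.get_state();print(s['grip_width']*87,s['grip_force'])
plan([.4989,.3754,.135],yw=70)"
```

```text
45.72360551966703 11.898751630142215
t 13.7 pos [0.4554 0.1221 0.0265] yaw 10.0 F [-1.1 -0.1  5.6]
to [0.4989, 0.3754, 0.135] shift [ 0.807  0.291 -0.36 ]
wz -0.999 level [ 0.0029  0.0018 -1.    ]
```

Request:
jog_arm(moves=[0, 0, -0.06, 0, 0, 0, -1, 0, 0, -0.18, 0, 0, 0, -1, 0.1, 0.02, -0.3, 0, 0, -0.15, -1, 0.26, 0.08, -0.36, 0, 0, -0.32, -1, 0.43, 0.14, -0.36, 0, 0, -0.49, -1, 0.6, 0.21, -0.36, 0, 0, -0.66, -1, 0.74, 0.27, -0.36, 0, 0, -0.83, -1, 0.807, 0.291, -0.36, 0, 0, -1, -1])

```text
time: 14.7
position: [0.4971, 0.3783, 0.1326]
tool_rot: [-0.53, -3.096, -0.001]
ft_force: [0.1, -0.8, -0.5]
grip_width: 0.526
grip_force: 12.0
```

```bash
python3 -c "
from h import *
s=ctrl.get_state();print(s['grip_width']*87,s['grip_force'])
plan([.4989,.3754,.135],[.4989,.3754,.0225],yw=70)"
```

```text
45.78330130853728 11.98271949771879
t 14.7 pos [0.4971 0.3783 0.1326] yaw 70.6 F [ 0.1 -0.8 -0.5]
to [0.4989, 0.3754, 0.135] shift [-0.009 -0.007 -0.008]
to [0.4989, 0.3754, 0.0225] shift [-0.009 -0.007  0.367]
wz 0.009 level [-3.e-04  7.e-04 -1.e+00]
```

Request:
jog_arm(moves=[-0.004, 0, 0.15, 0, 0, 0, -1, -0.004, 0, 0.27, 0, 0, 0, -1, -0.004, 0, 0.34, 0, 0, 0, -1, -0.004, 0, 0.36, 0, 0, 0, -1, -0.004, 0, 0.362, 0, 0, 0, -1, -0.004, 0, 0.362, 0, 0, 0, -1, -0.004, 0, 0.362, 0, 0, 0, -1, -0.004, 0, 0.362, 0, 0, 0, -1])

```text
time: 15.7
position: [0.4992, 0.3749, 0.025]
tool_rot: [0.545, 3.093, 0.001]
ft_force: [-0.1, 0.1, -1.4]
grip_width: 0.525
grip_force: 12.0
```

```bash
python3 -c "
from h import *
plan([.4989,.3754,.0215],yw=70)"
```

```text
t 15.7 pos [0.4992 0.3749 0.025 ] yaw 70.0 F [-0.1  0.1 -1.4]
to [0.4989, 0.3754, 0.0215] shift [0.002 0.001 0.012]
wz 0.001 level [ 9.e-04  8.e-04 -1.e+00]
```

Request:
jog_arm(moves=[0.002, 0.001, 0.006, 0, 0, 0, -1, 0.002, 0.001, 0.01, 0, 0, 0, -1, 0.002, 0.001, 0.011, 0, 0, 0, -1, 0.002, 0.001, 0.011, 0, 0, 0, 0.3, 0.002, 0.001, 0.011, 0, 0, 0, 0.5, 0.002, 0.001, 0.011, 0, 0, 0, 0.7, 0.002, 0.001, -0.12, 0, 0, 0, 0.7, 0.002, 0.001, -0.32, 0, 0, 0, 0.7])

```text
time: 16.7
position: [0.4969, 0.3741, 0.1189]
tool_rot: [-0.544, -3.091, 0.006]
ft_force: [0.4, 0.5, 1.3]
grip_width: 0.847
grip_force: 0.0
```

```bash
python3 -c "
from h import *
plan([.4615,.056,.2],yw=10)"
```

```text
t 16.7 pos [0.4969 0.3741 0.1189] yaw 70.0 F [0.4 0.5 1.3]
to [0.4615, 0.056, 0.2] shift [-0.25  -1.038 -0.266]
wz 1.001 level [-0.0037 -0.0035 -1.    ]
```

Request:
jog_arm(moves=[0, 0, -0.18, 0, 0, 0, 1, -0.04, -0.17, -0.27, 0, 0, 0.17, 1, -0.25, -1, -0.27, 0, 0, 1, 1, -0.25, -1, -0.27, 0, 0, 1, 1, -0.25, -1, -0.27, 0, 0, 1, 1, -0.25, -1, -0.27, 0, 0, 1, 1, -0.25, -1, -0.27, 0, 0, 1, 1, -0.25, -1, -0.27, 0, 0, 1, 1])

```text
time: 17.7
position: [0.4665, 0.0668, 0.2014]
tool_rot: [-2.019, -2.406, -0.002]
ft_force: [-0.1, 1.4, -0.6]
grip_width: 0.999
grip_force: 0.0
```

```bash
python3 look.py w6; python3 - <<'E'
from h import *
w=cam('wrist');print(np.round([proj(w,[.4615,.056,.083]),proj(w,[.4615,.056,.015])],1))
E
```

```text
t 17.7 pos [0.4665 0.0668 0.2014] yaw 10.0 F [-0.1  1.4 -0.6]
to [0.4445, 0.187, 0.2] shift [ 0.407 -0.003  0.005]
wz -0.0 level [ 5.e-04  1.e-03 -1.e+00]
yellow [175.4 273.4] [165 235  25  76 850] [0.3592 0.0165 0.071 ]
[[314.5 252.5]
 [316.3 231.8]]
```

View pics/w6.png

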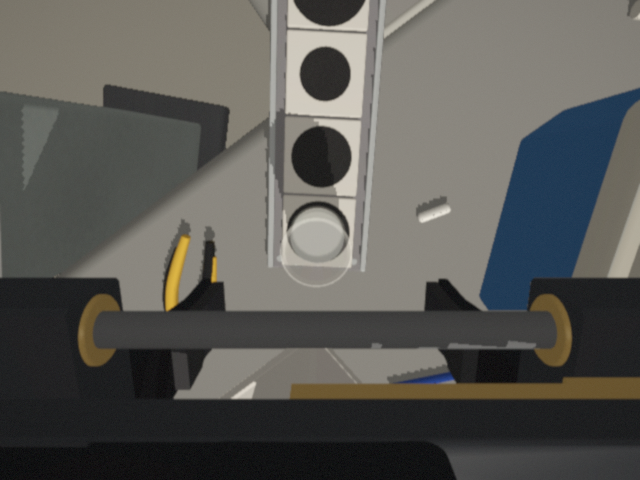

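The beaker rim circle is centred at about (316,251) and its base at about (318,231), which puts it near (0.462, 0.056).

```bash
python3 -c "
from h import *
plan([.4622,.0563,.2],[.4622,.0563,.033])"
```

```text
t 17.8 pos [0.4665 0.0685 0.2013] yaw 10.2 F [-1.4  0.2  0. ]
to [0.4622, 0.0563, 0.2] shift [-0.037 -0.021  0.004]
to [0.4622, 0.0563, 0.033] shift [-0.038 -0.021  0.561]
```

Request:
jog_arm(moves=[-0.035, -0.02, 0.05, 0, 0, 0, 1, -0.035, -0.02, 0.1, 0, 0, 0, 1, -0.035, -0.02, 0.2, 0, 0, 0, 1, -0.035, -0.02, 0.3, 0, 0, 0, 1, -0.035, -0.02, 0.33, 0, 0, 0, 1, -0.035, -0.02, 0.33, 0, 0, 0, 1, -0.035, -0.02, 0.33, 0, 0, 0, 1, -0.035, -0.02, 0.33, 0, 0, 0, 1])

```text
time: 18.8
position: [0.4632, 0.0564, 0.1032]
tool_rot: [2.018, 2.407, 0.003]
ft_force: [0.0, 0.8, 0.5]
grip_width: 0.999
grip_force: 0.0
```

```bash
python3 -c "
from h import *
plan([.4622,.0563,.033])"
```

```text
t 18.8 pos [0.4632 0.0564 0.1032] yaw 10.0 F [0.  0.8 0.5]
to [0.4622, 0.0563, 0.033] shift [ 0.    -0.004  0.234]
```

Request:
jog_arm(moves=[0, -0.003, 0.1, 0, 0, 0, 1, 0, -0.003, 0.2, 0, 0, 0, 1, 0, -0.003, 0.234, 0, 0, 0, 0.8, 0, -0.003, 0.234, 0, 0, 0, -1, 0, -0.003, 0.234, 0, 0, 0, -1, 0, -0.003, 0.234, 0, 0, 0, -1, 0, -0.003, 0.234, 0, 0, 0, -1, 0, -0.003, 0.234, 0, 0, 0, -1])

```text
time: 19.8
position: [0.4622, 0.0562, 0.0328]
tool_rot: [2.018, 2.407, 0.002]
ft_force: [-0.4, -0.4, 5.7]
grip_width: 0.595
grip_force: 11.9
```

```bash
python3 -c "
from h import *
s=ctrl.get_state();print(s['grip_width']*87,s['grip_force'])
plan([.4355,.394,.135],yw=70)"
```

```text
51.77249277083013 11.880056841505393
t 19.8 pos [0.4622 0.0562 0.0328] yaw 10.0 F [-0.4 -0.4  5.7]
to [0.4355, 0.394, 0.135] shift [ 1.124  0.109 -0.34 ]
wz -0.999 level [ 1.2e-03  7.0e-04 -1.0e+00]
```

Request:
jog_arm(moves=[0, 0, -0.06, 0, 0, 0, -1, 0.03, 0, -0.18, 0, 0, -0.05, -1, 0.15, 0.01, -0.3, 0, 0, -0.18, -1, 0.33, 0.03, -0.34, 0, 0, -0.34, -1, 0.51, 0.06, -0.34, 0, 0, -0.5, -1, 0.69, 0.08, -0.34, 0, 0, -0.67, -1, 0.87, 0.1, -0.34, 0, 0, -0.84, -1, 1, 0.11, -0.34, 0, 0, -1, -1])

```text
time: 20.8
position: [0.4406, 0.3598, 0.1335]
tool_rot: [-0.532, -3.096, 0.0]
ft_force: [0.8, -0.1, -1.3]
grip_width: 0.593
grip_force: 12.0
```

```bash
python3 -c "
from h import *
s=ctrl.get_state();print(s['grip_width']*87,s['grip_force'])
plan([.4355,.394,.135],yw=70)"
```

```text
51.619398554127 11.983373825300987
t 20.8 pos [0.4406 0.3598 0.1335] yaw 70.5 F [ 0.8 -0.1 -1.3]
to [0.4355, 0.394, 0.135] shift [ 0.054  0.102 -0.005]
wz 0.008 level [-6.e-04  1.e-04 -1.e+00]
```

Request:
jog_arm(moves=[0.03, 0.05, 0, 0, 0, 0, -1, 0.056, 0.107, 0, 0, 0, 0, -1, 0.056, 0.107, 0.1, 0, 0, 0, -1, 0.056, 0.107, 0.2, 0, 0, 0, -1, 0.056, 0.107, 0.28, 0, 0, 0, -1, 0.056, 0.107, 0.32, 0, 0, 0, -1, 0.056, 0.107, 0.335, 0, 0, 0, -1, 0.056, 0.107, 0.335, 0, 0, 0, -1])

```text
time: 21.8
position: [0.4374, 0.3931, 0.0342]
tool_rot: [0.546, 3.093, 0.001]
ft_force: [0.5, 0.5, -0.3]
grip_width: 0.597
grip_force: 12.0
```

```bash
python3 - <<'E'
from h import *
plan([.4355,.394,.0283],yw=70)
w=cam('wrist');cv2.imwrite('pics/w7.png',w['pixels'][:,:,::-1]);print(proj(w,[.4355,.394,.01]))
E
```

```text
t 21.8 pos [0.4374 0.3931 0.0342] yaw 70.0 F [ 0.5  0.5 -0.3]
to [0.4355, 0.394, 0.0283] shift [0.007 0.001 0.02 ]
wz -0.0 level [ 7.e-04  6.e-04 -1.e+00]
(np.float64(324.86415223163067), np.float64(279.26436447704236))
```

View pics/w7.png

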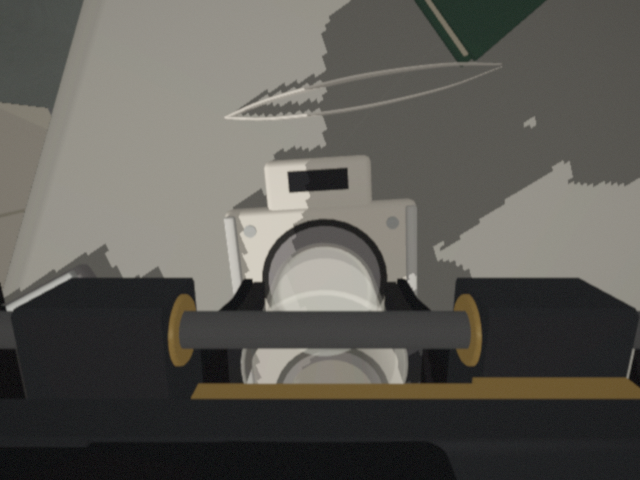

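The beaker's foot arc (top row about 245, centre about 325) sits inside mark D (top row 220, columns 263–387). It needs to go a few mm forward and 6 mm down.

Request:
jog_arm(moves=[0.009, 0.001, 0.005, 0, 0, 0, -1, 0.009, 0.001, 0.01, 0, 0, 0, -1, 0.009, 0.001, 0.014, 0, 0, 0, -1, 0.009, 0.001, 0.016, 0, 0, 0, -1, 0.009, 0.001, 0.017, 0, 0, 0, -1, 0.009, 0.001, 0.017, 0, 0, 0, -1, 0.009, 0.001, 0.017, 0, 0, 0, -1, 0.009, 0.001, 0.017, 0, 0, 0, -1])

```text
time: 22.85
position: [0.4346, 0.3943, 0.0285]
tool_rot: [0.545, 3.094, 0.0]
ft_force: [-0.3, -0.4, -0.6]
grip_width: 0.595
grip_force: 12.0
```

```bash
python3 - <<'E'
from h import *
plan([.4355,.394,.0283],yw=70)
w=cam('wrist');cv2.imwrite('pics/w8.png',cv2.resize(w['pixels'][190:400,200:450,::-1],None,fx=2.5,fy=2.5))
c=np.array([.4355,.394,.0105])
for r in(.0225,.025,.0265,.031):print(r,np.round([proj(w,c+[r*np.cos(a),r*np.sin(a),0]) for a in np.radians([160,70,250])],1).tolist())
E
```

```text
t 22.9 pos [0.4346 0.3943 0.0285] yaw 70.0 F [-0.3 -0.4 -0.6]
to [0.4355, 0.394, 0.0283] shift [-0.003  0.     0.001]
wz 0.001 level [ 2.e-04  1.e-04 -1.e+00]
0.0225 [[324.7, 244.1], [371.7, 289.7], [277.6, 289.6]]
0.025 [[324.7, 238.9], [376.9, 289.7], [272.3, 289.6]]
0.0265 [[324.7, 235.7], [380.1, 289.7], [269.2, 289.6]]
0.031 [[324.7, 226.2], [389.5, 289.7], [259.8, 289.6]]
```

View pics/w8.png

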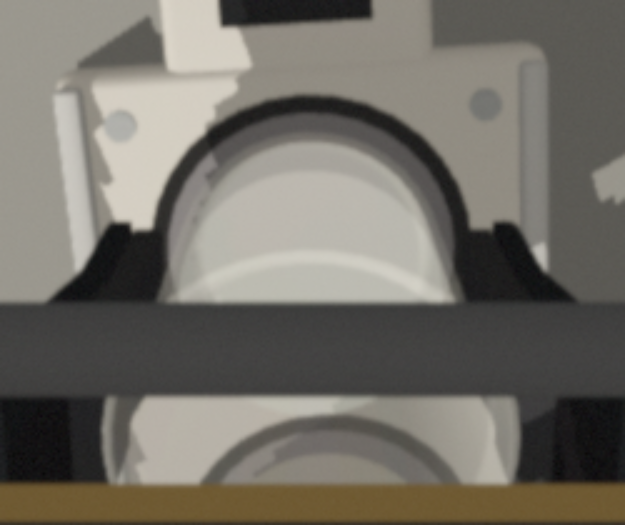

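The foot arc (row about 245) sits evenly inside the mark rim (row 228), matching a centred foot of radius about 23–24 mm. Release and retreat.

Request:
jog_arm(moves=[0, 0, 0.002, 0, 0, 0, -1, 0, 0, 0.002, 0, 0, 0, 0.4, 0, 0, 0.002, 0, 0, 0, 0.8, 0, 0, 0.002, 0, 0, 0, 1, 0, 0, 0.002, 0, 0, 0, 1, 0, 0, -0.1, 0, 0, 0, 1, 0, 0, -0.3, 0, 0, 0, 1, 0, 0, -0.5, 0, 0, 0, 1])

```text
time: 23.9
position: [0.4342, 0.394, 0.1798]
tool_rot: [-0.545, -3.094, 0.001]
ft_force: [1.0, 0.2, 0.2]
grip_width: 0.996
grip_force: 0.0
```

Request:
jog_arm(moves=[0, 0, -0.1, 0, 0, 0, 1, 0.1, -0.1, -0.12, 0, 0, 0, 1, 0.2, -0.3, -0.12, 0, 0, 0, 1, 0.2, -0.5, -0.12, 0, 0, 0, 1, 0.2, -0.7, -0.12, 0, 0, 0, 1, 0.2, -0.7, -0.12, 0, 0, 0, 1, 0.2, -0.7, -0.12, 0, 0, 0, 1, 0.2, -0.7, -0.12, 0, 0, 0, 1])

```text
time: 24.9
position: [0.3068, 0.2185, 0.215]
tool_rot: [0.543, 3.093, 0.001]
ft_force: [-0.5, -0.5, 0.2]
grip_width: 1.001
grip_force: 0.0
```

```bash
python3 - <<'E'
from h import *
plan()
i=cam('top');im=i['pixels'];hsv=cv2.cvtColor(im,cv2.COLOR_RGB2HSV)
for c,st in blobs(cv2.inRange(hsv,(60,120,30),(85,255,160))>0,40):print('vial',c,ray(i,*c,.076).round(4))
for c,st in blobs(cv2.inRange(hsv,(20,120,100),(35,255,255))>0):print('pot',c,ray(i,*c,.066).round(4))
a=cv2.resize(im[190:360,120:320,::-1],None,fx=3.5,fy=3.5)
s=cam('side');b=cv2.resize(s['pixels'][240:440,110:270,::-1],None,fx=2.5,fy=2.5);cv2.imwrite('pics/t9.png',a);cv2.imwrite('pics/s9.png',b)
E
```

```text
t 24.9 pos [0.3068 0.2185 0.215 ] yaw 70.1 F [-0.5 -0.5  0.2]
vial [501.  196.1] [ 0.6565 -0.2764  0.076 ]
vial [172.2 250.5] [0.5618 0.3565 0.076 ]
pot [163.8 284.3] [0.4984 0.3738 0.066 ]
```

View pics/t9.png

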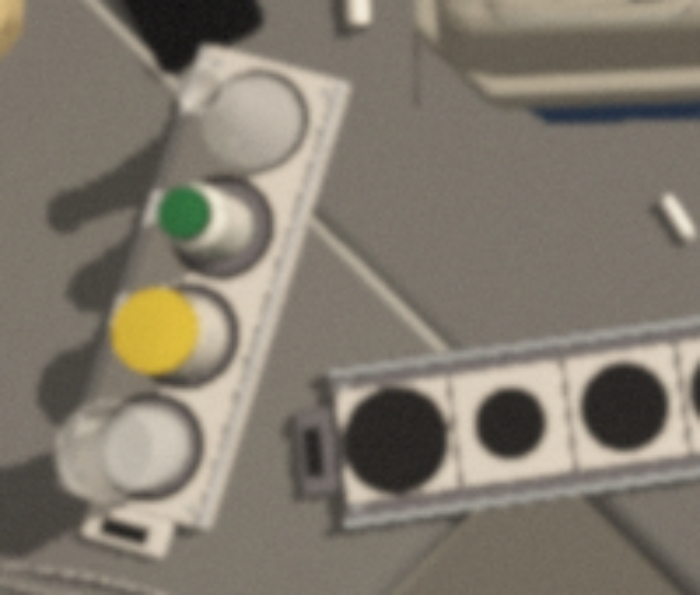

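View pics/s9.png

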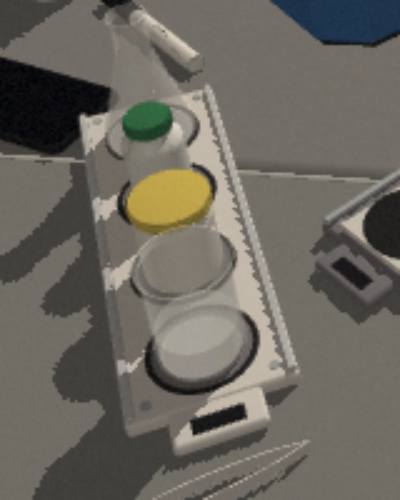

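The pictures show all four upright, centred on their marks to within about 2 mm and in reverse order, with the arm clear. Handing in.

```bash
python3 -c "
from bench import ctrl
print(ctrl.close_job())"
```

```text
the job is handed in; nothing more can be done
None
```

I moved the four containers to the rack in reverse order and handed the job in at about 25 s. From the end farthest from the rack's tab they stand flask, vial, pot, beaker, all upright and within about 2 mm of their mark centres by the final camera check.

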